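Hand over the tin that rattles

ROBOT

A 6-joint arm with a two-finger parallel gripper is mounted at the origin on the work surface. World frame = base frame: x ahead of the robot, y to its left, z up, the work surface at z = 0. Lengths are in m, angles in rad, forces in N, time in s.
With the tool pointing down it reaches from about 0.3 to 0.875 m from the base axis. Payload 6.4 kg.
Tool frame: the origin (TCP) lies between the finger pads; the fingertips stand 17 mm ahead of it and the grasp point (between the pads) lies 2 mm behind it (bot.tip_reach is the distance from the TCP to the fingertips, in m); z points along the fingers, y is the direction in which the jaws open and shut (so a half turn about z gives the same grasp; the last joint's range is limited). The gripper opens to 88 mm and grips with 3 to 60 N. Pads are 18 mm wide; open, the fingers measure 123 mm over their backs; the gripper's body (75 mm by 187 mm) begins 45 mm behind the grasp point.
Start: joints at [-1.413, 0.181, 1.607, -0, 1.354, -0.206], TCP at [0.205, -0.537, 0.256] pointing down, gripper open.
Joint ranges: [-2.99, 2.99], [-0.89, 2.07], [0.3, 2.58], [-1.14, 4.28], [0, 2.63], [-3.12, 3.12]. Speed limits (rad/s): [2.57, 2.57, 3.01, 3.14, 3.14, 3.14].

INTERFACE

Orientations are given as a rotation vector (axis times angle).
In Python, from workcell import sensors, optics, finish_job, finder, bot gives the robot as it stands.
- The arm moves only by the tool arm_command, never from a script. Its argument "rows" is a list that holds one entry, the list of rows, each a list of 7 numbers: the shift along the tool's x, y, z in mm, then the turn, a rotation vector about the tool's x, y, z in degrees, then the finger opening in mm, from 0 to 88.1. A call has 1 to 8 rows; each row is the pose to reach, as a shift and turn from the pose commanded when the call began, along the tool's axes at that moment; what a row does not reach only later rows make up. A row lasts 1/8 s, in which the tool goes at most 62.5 mm and 10.7 degrees, less where a joint would pass 70% of its speed; a pose out of reach is approached as far as the arm can. A call with a gripper value outside its range is refused whole. The fingers move at their own pace and stop on an object; "squeeze" is the grip in N (left out, the last holds). Time passes only in rows, so rows that repeat a pose let the fingers close. It gives the time, the measured TCP pose, the force and the opening at its end, in the units of the state.
- sensors.state(): the state, without advancing time (a new reading comes with each control period).
- optics.capture(name): name is "scene" or "side" or "wrist"; returns the picture (400x640x3 uint8, red, green, blue); there is no depth.
- optics.camera_params(name): a dict with "fx", "fy", "cx", "cy" (pixels), "k1" (the pictures are not rectified: a ray, as slopes to the right and down, at radius r is drawn at 1 + k1 r^2 times it, then the intrinsics apply), "R" (3x3) and "t" (3): a world point X has camera coordinates R X + t. Camera axes: x right, y down, z forward; pixel columns grow to the right and rows downward; lengths in m; the calibration is good to about 2 mm. A picture is of the moment at which its call begins: read the wrist's pose just before it. camera_params takes no time and is no camera call; for the wrist camera it gives the pose at the moment of the call.
- finish_job(): hands the job in, once; it reports no verdict.
Trained networks look in the newest picture that a camera, given by its name, has taken for a name from the list of things; names that differ only in an ending like _2 or _b are one class to them, and where a whole thing is asked for, a point or a joint stands for the part that bears it (a point fixed in the world has none). Each returns a list of dicts, best first, with "score" (0 to 1); they miss things now and then, are a little off and sometimes report something else, mostly with a low value. They report only what shows in the picture. A call takes as long as a camera call. They do not tell look-alikes from the thing itself.
- finder.silhouettes(query, camera): "pixels" (400x640 bool, what is visible of it) and "rect" ([left, top, width, height] in pixels, round what is visible of it).
The state is a dict: "time": time; "joint_pos": joint angles; "dq": joint speeds; "joint_torque": joint torques, N m; "ee_pos": TCP position; "eef_rot": TCP orientation; "force": force on the tool from outside, world axes, zero at the start; "wrist_torque": the same for the moment, N m; "finger_gap": opening from 0.0 (shut) to 1.0 (fully open).
Only numpy, scipy, OpenCV 4.12 (cv2) and the standard library are available. Lean on these libraries where they do the work, as an engineer would, in place of code of your own. Each camera call takes 0.05 s, during which the arm holds its last target.

TASK

One of the three sealed tins on the jeweller's bench has a loose steel ball in it. Find it by lifting one tin at a time and shaking it back and forth a few times along its length; a silent tin goes back down on the bench, lid up. Hold the one that rattles out still and lid up, about 15 cm above the middle of the round steel block, and finish there while still holding it; leave the saucer, dish, jar and screwdriver where they are.

Things in the scene. Friction and masses are not known exactly. Their poses are not given: they have to be found in the camera images.
- tin_red: sealed tin, 124 x 62 x 56 mm high, red lid, 0.14 to 0.35 kg. Origin: centre of underside; x along the length, z up to the lid. In one of the three tins a loose 225 g steel ball rolls freely: 78 mm along x, 16 mm along y. Shaken along x, it knocks each end wall and mostly stays at the end it was thrown to: the wrist moment about the tin's y changes by some 0.15 N m. Nothing moves in the others
- tin_green: sealed tin, 124 x 62 x 56 mm high, green lid, 0.14 to 0.35 kg. Origin: centre of underside; x along the length, z up to the lid. In one of the three tins a loose 225 g steel ball rolls freely: 78 mm along x, 16 mm along y. Shaken along x, it knocks each end wall and mostly stays at the end it was thrown to: the wrist moment about the tin's y changes by some 0.15 N m. Nothing moves in the others
- tin_blue: sealed tin, 124 x 62 x 56 mm high, blue lid, 0.14 to 0.35 kg. Origin: centre of underside; x along the length, z up to the lid. In one of the three tins a loose 225 g steel ball rolls freely: 78 mm along x, 16 mm along y. Shaken along x, it knocks each end wall and mostly stays at the end it was thrown to: the wrist moment about the tin's y changes by some 0.15 N m. Nothing moves in the others
- block: round dark rusty steel block, 150 mm across, 25 mm high, fixed to the bench: the hand-over spot. Origin: centre of its underside, at bench height; z up
- saucer: bystander: white ceramic saucer, 110 mm across, 20 mm high; origin: centre of its underside
- dish: bystander: shallow metal bowl, 116 mm across, 30 mm high; origin: centre of its underside
- flux_jar: bystander: amber jar with a black cap, 52 mm across, 60 mm high; origin: centre of its underside
- driver: bystander: screwdriver with a wooden handle, 170 mm long, lying along its x axis; origin near its middle, on the bench
Mind the look-alikes: they are no part of the job. What is shaped like the tin_green but pink or purple is not meant.

How it is judged:
By the outcome, as a careful person would: the job done as asked, in the order asked, and still so for the second after the job is handed in, while the arm keeps its last pose, push and grip.
It also fails if it takes over 72 s, if anything falls off the work surface, if the arm or the gripper's body presses on something with over 40 N, if the wrist force passes 120 N, or if a joint passes its speed limit or range.

## Working session

There is one attempt and no reset: what is moved stays moved. The work goes in short steps, Python scripts to look and compute and a tool call to move; the robot and the scene stay as the last step left them, time stands still between calls to the robot, and variables do not carry over. Pictures are saved under pics/ and viewed, and the job is handed in when it is done.

Besides the shell and the picture viewer there is one more tool, called after "Request:" in YAML: its name, and indented under it one key for each argument. arm_command: Moves the arm, as the interface text tells. Its arguments: {"type":"object","properties":{"rows":{"type":"array"},"squeeze":{"type":"number"}},"required":["rows"]}

```bash
mkdir -p pics; ls; python3 - <<'E'
from workcell import sensors, optics, finder, bot
import cv2
s=sensors.state();print(s)
for n in ("scene","side"):
    im=optics.capture(n);cv2.imwrite(f"pics/{n}0.png",im[:,:,::-1])
    p=optics.camera_params(n);print(n,p)
print(bot.tip_reach)
E
```

```text
pics
{'time': 0.0, 'joint_pos': array([-1.41330041e+00,  1.81517512e-01,  1.60798613e+00,  4.50286844e-06,
        1.35381206e+00, -2.06257112e-01]), 'dq': array([-3.16633023e-04, -9.45806263e-05,  4.17192838e-04, -1.50518250e-03,
       -5.38809619e-04, -4.70009116e-04]), 'joint_torque': array([-3.55099928e-04, -4.33862972e+01, -3.41846573e+01,  7.01353652e-02,
        3.84194311e-02, -1.44722876e-04]), 'ee_pos': array([ 0.20453611, -0.5368547 ,  0.25483392]), 'eef_rot': array([-3.08808151e+00, -5.67923946e-01, -7.28449343e-05]), 'force': array([0.42576619, 0.60004177, 0.68824187]), 'wrist_torque': array([-0.01858599, -0.00722461,  0.00648405]), 'finger_gap': 0.9983499653257891}
scene {'fx': 504.30643370508284, 'fy': 504.30643370508284, 'cx': 310.5986006614871, 'cy': 205.01456694148277, 'k1': 0.021183258198802093, 'R': array([[ 0.74076038,  0.67176563,  0.00223471],
       [ 0.53375899, -0.58655316, -0.60914426],
       [-0.4078914 ,  0.45242273, -0.79305629]]), 't': array([-0.37424737, -0.25801598,  2.01503366])}
side {'fx': 371.29469108553343, 'fy': 371.29469108553343, 'cx': 312.9482785142836, 'cy': 195.81689847351515, 'k1': -0.06573945911094056, 'R': array([[-0.96397525, -0.26530015,  0.01917171],
       [-0.1787761 ,  0.59284427, -0.78522276],
       [ 0.19695388, -0.76036274, -0.61891653]]), 't': array([0.49058779, 0.13310376, 1.12794373])}
0.017
```

View pics/scene0.png

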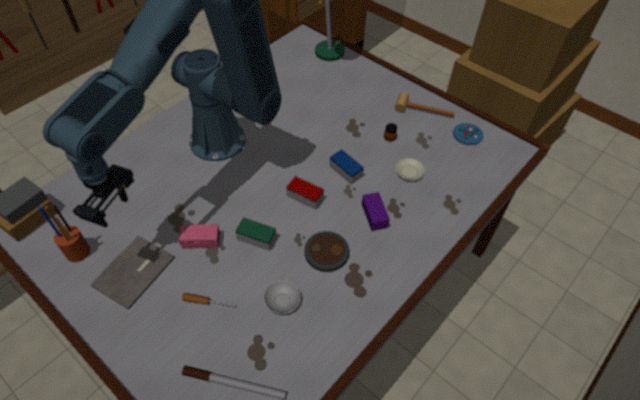

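View pics/side0.png

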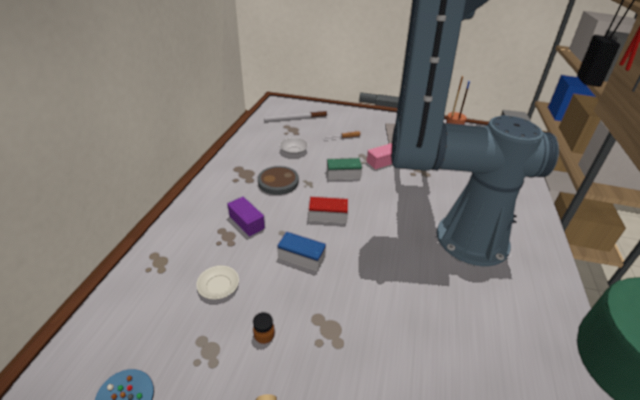

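The scene picture shows red tin (305,190), green (256,232), blue (346,164), block (327,250), and decoys pink (200,236) and purple (375,211). Next I fit tin poses to the silhouettes.

```bash
cat > h.py <<'E'
import numpy as np, cv2
from scipy.optimize import minimize
from scipy.spatial.transform import Rotation as Ro
def proj(p,X):
    X=np.atleast_2d(X);c=X@np.array(p["R"]).T+np.array(p["t"])
    s=c[:,:2]/c[:,2:];r2=(s**2).sum(1,keepdims=True);s=s*(1+p["k1"]*r2)
    return s*[p["fx"],p["fy"]]+[p["cx"],p["cy"]]
def ray_plane(p,uv,z):
    d=np.array([(uv[0]-p["cx"])/p["fx"],(uv[1]-p["cy"])/p["fy"]]);s=d.copy()
    for _ in range(10): s=d/(1+p["k1"]*(s@s))
    R=np.array(p["R"]);C=-R.T@np.array(p["t"]);v=R.T@np.array([s[0],s[1],1])
    return C+v*(z-C[2])/v[2]
def box(x,y,a,z0=0,L=.124,W=.062,H=.056):
    P=np.array([[i*L/2,j*W/2,k*H] for i in(-1,1) for j in(-1,1) for k in(0,1)])
    c,s=np.cos(a),np.sin(a)
    return P@np.array([[c,-s,0],[s,c,0],[0,0,1]]).T+[x,y,z0]
def cyl(x,y,D,H):
    t=np.linspace(0,2*np.pi,40)
    return np.array([[x+D/2*np.cos(q),y+D/2*np.sin(q),z] for q in t for z in(0,H)])
S=4
def render(p,X):
    h=cv2.convexHull(((proj(p,X)+.5)*S*16-8).astype(np.int32))
    m=np.zeros((400*S,640*S),np.uint8);cv2.fillConvexPoly(m,h,1,shift=4)
    return m
def fit(obs,model,x0,step):
    # obs: list of (params,mask)
    ups=[(p,cv2.resize(m.astype(np.float32),None,fx=S,fy=S,interpolation=cv2.INTER_LINEAR)>.5) for p,m in obs]
    def cost(v):
        c=0
        for p,m in ups:
            r=render(p,model(v))>0
            c+=1-(r&m).sum()/max(1,(r|m).sum())
        return c/len(ups)
    best=None
    for st in x0:
        sim=np.vstack([st]+[np.array(st)+np.eye(len(st))[i]*step[i] for i in range(len(st))])
        r=minimize(cost,st,method="Nelder-Mead",options=dict(initial_simplex=sim,xatol=2e-4,fatol=1e-4,maxiter=120))
        if best is None or r.fun<best.fun:best=r
    return best
E
python3 - <<'E'
from h import *
from workcell import sensors, optics, finder
P={};
ims={}
for n in ("scene","side"):
    ims[n]=optics.capture(n);P[n]=optics.camera_params(n)
hue={"tin_red":None}
out={}
for q in ("tin_red","tin_green","tin_blue","block","saucer","dish","flux_jar","driver"):
    obs=[]
    for n in ("scene","side"):
        r=finder.silhouettes(q,n)
        for d in r[:4]:
            m=np.array(d["pixels"]);ys,xs=np.nonzero(m)
            print(q,n,round(d["score"],2),d["rect"],m.sum(),np.median(ims[n][m],axis=0),ray_plane(P[n],(xs.mean(),ys.mean()),.03).round(3))
            out[f"{q}|{n}|{r.index(d) if False else len([k for k in out if k.startswith(q+'|'+n)])}"]=m
np.savez_compressed("masks.npz",**out)
print(sensors.state()["time"])
E
```

```text
tin_red scene 0.98 [285.0, 177.2, 40.6, 32.2] 796 [96. 22. 19.] [0.458 0.022 0.03 ]
tin_red side 0.9 [308.2, 198.2, 41.1, 24.1] 957 [139.  58.  57.] [0.455 0.023 0.03 ]
tin_green scene 0.97 [359.9, 194.0, 28.3, 40.9] 748 [67. 25. 90.] [0.696 0.123 0.03 ]
tin_green scene 0.85 [233.8, 220.0, 40.6, 28.6] 901 [34. 66. 51.] [ 0.455 -0.223  0.03 ]
tin_green scene 0.78 [178.5, 220.6, 43.4, 26.2] 911 [133.  69.  88.] [ 0.324 -0.355  0.03 ]
tin_green scene 0.27 [263.1, 279.1, 39.7, 33.8] 988 [109. 107. 107.] [ 0.686 -0.333  0.03 ]
tin_green side 0.85 [228.8, 199.4, 34.5, 36.1] 913 [113.  55. 137.] [0.689 0.126 0.03 ]
tin_green side 0.82 [366.4, 142.0, 23.9, 25.7] 468 [141.  84.  97.] [ 0.338 -0.342  0.03 ]
tin_green side 0.77 [327.0, 156.8, 35.7, 18.8] 722 [ 90.5 113.   95. ] [ 0.453 -0.22   0.03 ]
tin_blue scene 0.85 [328.1, 148.4, 33.6, 36.0] 726 [27. 51. 83.] [0.484 0.219 0.03 ]
block scene 0.81 [305.8, 228.5, 43.2, 46.2] 1450 [50. 41. 32.] [ 0.679 -0.116  0.03 ]
block side 0.75 [257.7, 164.6, 41.4, 32.1] 1002 [92. 72. 60.] [ 0.66  -0.081  0.03 ]
saucer scene 0.66 [397.4, 158.4, 26.5, 22.7
[... 208 characters left out ...]
  0.03 ]
dish scene 0.95 [265.6, 276.6, 35.1, 35.1] 944 [109. 108. 108.] [ 0.685 -0.332  0.03 ]
dish side 0.93 [281.1, 137.7, 25.7, 13.4] 398 [166.  161.  159.5] [ 0.683 -0.329  0.03 ]
dish side 0.51 [252.9, 311.0, 20.1, 33.2] 574 [51. 40. 33.] [0.496 0.477 0.03 ]
flux_jar scene 0.53 [380.2, 124.6, 16.0, 15.5] 217 [49. 28. 14.] [0.496 0.478 0.03 ]
flux_jar scene 0.43 [399.0, 158.2, 26.9, 21.8] 490 [137. 135. 119.] [0.668 0.371 0.03 ]
flux_jar side 0.7 [247.7, 308.7, 22.0, 37.2] 613 [65. 46. 34.] [0.497 0.476 0.03 ]
driver scene 0.67 [183.8, 294.3, 30.0, 12.2] 205 [96. 62. 30.] [ 0.496 -0.513  0.03 ]
driver side 0.52 [329.9, 131.2, 30.3, 7.4] 120 [135.   95.5  64.5] [ 0.488 -0.478  0.03 ]
1.0
```

```bash
python3 - <<'E'
from h import *
from workcell import optics
P={n:optics.camera_params(n) for n in("scene","side")}
M=np.load("masks.npz")
def f(name,keys,x,y):
    obs=[(P[k.split('|')[1]],M[k]) for k in keys]
    r=fit(obs,lambda v:box(v[0],v[1],v[2]),[[x,y,a] for a in np.radians([-75,-30,15,60])],[.01,.01,.3])
    print(name,r.x.round(4),np.degrees(r.x[2]).round(1),"cost",round(r.fun,3))
    for n in("scene","side"):
        print(n,proj(P[n],[[r.x[0],r.x[1],.056]]).round())
    return r.x
T={}
T['r']=f("red",["tin_red|scene|0","tin_red|side|0"],.457,.022)
T['g']=f("green",["tin_green|scene|1","tin_green|side|2"],.454,-.222)
T['b']=f("blue",["tin_blue|scene|0"],.484,.219)
r=fit([(P["scene"],M["block|scene|0"]),(P["side"],M["block|side|0"])],lambda v:cyl(v[0],v[1],.15,.025),[[.67,-.1]],[.01,.01]);print("block",r.x,r.fun)
for n in P:
    im=cv2.imread(f"pics/{n}0.png")
    for v in T.values(): 
        h=cv2.convexHull(proj(P[n],box(*v)).astype(np.float32));cv2.polylines(im,[h.astype(np.int32)],True,(0,255,255),1)
    h=cv2.convexHull(proj(P[n],cyl(*r.x,.15,.025)).astype(np.float32));cv2.polylines(im,[h.astype(np.int32)],True,(0,255,255),1)
    cv2.imwrite(f"pics/{n}0f.png",cv2.resize(im[100:310,150:430],None,fx=2.8,fy=2.8,interpolation=cv2.INTER_CUBIC))
E
```

```text
red [0.4563 0.0218 0.1935] 11.1 cost 0.073
scene [[305. 188.]]
side [[328. 202.]]
green [ 0.4554 -0.222   0.3201] 18.3 cost 0.073
scene [[255. 229.]]
side [[344. 162.]]
blue [ 0.4831  0.2202 -0.1713] -9.8 cost 0.067
scene [[346. 161.]]
side [[301. 244.]]
block [ 0.66974022 -0.10606172] 0.0583764973531799
```

View pics/scene0f.png

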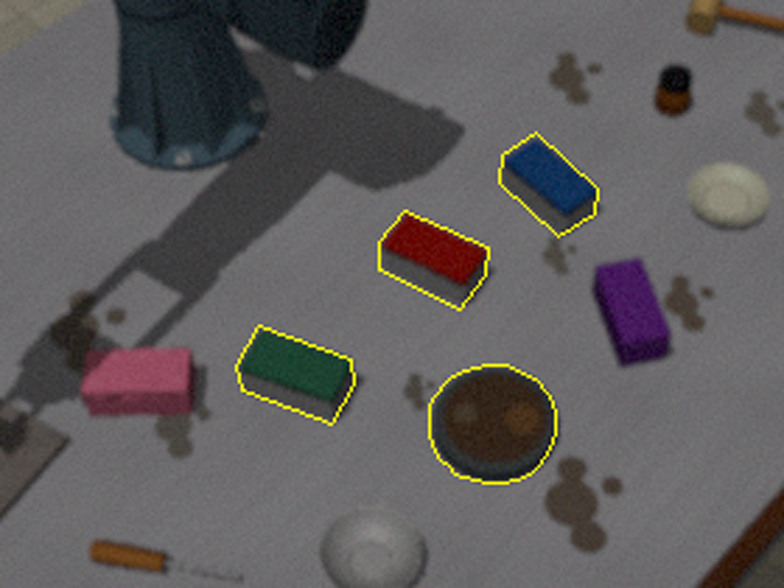

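View pics/side0f.png

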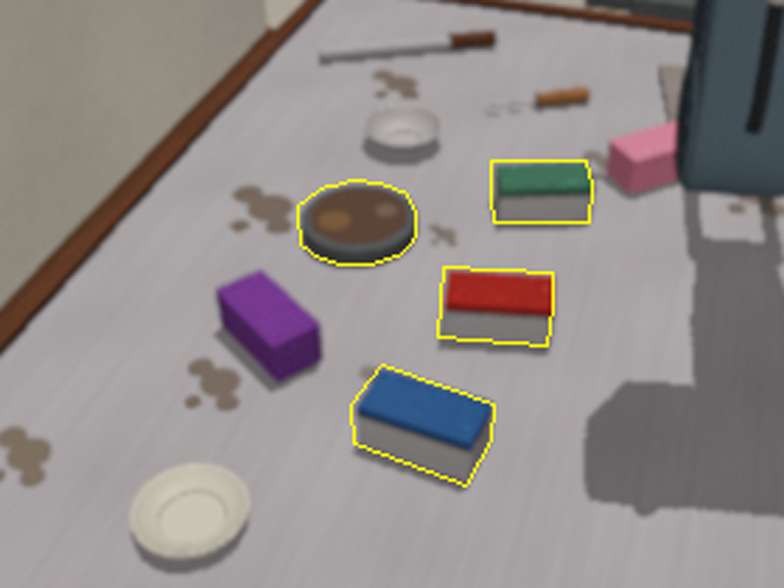

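```bash
cat > go.py <<'E'
import sys
from h import *
from workcell import sensors
def rel(x,y,z,yawdeg,s=None):
    s=s or sensors.state()
    R=Ro.from_rotvec(s["eef_rot"]);
    best=None
    for k in(0,180):
        a=np.radians(yawdeg+k);xx=np.array([np.cos(a),np.sin(a),0]);zz=np.array([0,0,-1.]);yy=np.cross(zz,xx)
        T=Ro.from_matrix(np.c_[xx,yy,zz]);rv=(R.inv()*T).as_rotvec(degrees=True)
        sh=R.inv().apply(np.array([x,y,z])-s["ee_pos"])*1000
        m=R.as_matrix()
        print("yaw+%d shift"%k,sh.round(1),"turn",rv.round(1))
if __name__=="__main__":
    s=sensors.state();M=Ro.from_rotvec(s["eef_rot"]).as_matrix()
    print("t",s["time"],"pos",s["ee_pos"].round(4),"xyaw",np.degrees(np.arctan2(M[1,0],M[0,0])).round(1),"tool z",M[:,2].round(3),"q",s["joint_pos"].round(2),"F",s["force"].round(2),"M",s["wrist_torque"].round(3),"gap",round(s["finger_gap"]*88.1,1))
    if len(sys.argv)>4: rel(*map(float,sys.argv[1:5]),s)
E
python3 go.py .455 -.222 .20 18.3
```

```text
t 1.0 pos [ 0.2046 -0.5374  0.2557] xyaw 20.8 tool z [-0.  0. -1.] q [-1.41  0.18  1.61  0.    1.35 -0.21] F [-0.3  -0.06  1.7 ] M [0.025 0.008 0.036] gap 88.2
yaw+0 shift [ 346.2 -205.6   55.7] turn [-0.  -0.   2.5]
yaw+180 shift [ 346.2 -205.6   55.7] turn [   0.    -0.  -177.5]
```

Request:
arm_command:
  rows:
    - [[346,-206,55,0,0,2.5,88],[346,-206,55,0,0,2.5,88],[346,-206,55,0,0,2.5,88],[346,-206,55,0,0,2.5,88],[346,-206,55,0,0,2.5,88],[346,-206,55,0,0,2.5,88],[346,-206,55,0,0,2.5,88],[346,-206,55,0,0,2.5,88]]

```text
time: 2.0
ee_pos: [0.4554, -0.2199, 0.2004]
eef_rot: [-3.1, -0.507, 0.001]
force: [-0.2, -0.7, -0.3]
finger_gap: 0.995
```

```bash
python3 go.py .455 -.222 .032 18.3; python3 - <<'E'
from h import *
from workcell import sensors, optics
im=optics.capture("wrist");cv2.imwrite("pics/w1.png",im[:,:,::-1]);p=optics.camera_params("wrist")
np.savez("w1.npz",im=im,**p)
im=im[:,:,::-1].copy()
h=cv2.convexHull(proj(p,box(.4554,-.222,np.radians(18.3))).astype(np.float32));cv2.polylines(im,[h.astype(np.int32)],True,(0,255,255),1)
cv2.imwrite("pics/w1f.png",im)
E
```

```text
t 2.0 pos [ 0.4554 -0.2199  0.2004] xyaw 18.6 tool z [-0.     0.001 -1.   ] q [-0.68  0.08  1.83  0.    1.22  0.56] F [-0.21 -0.66 -0.29] M [ 0.006  0.042 -0.009] gap 87.7
yaw+0 shift [ -1.    2.  168.4] turn [-0.   0.   0.3]
yaw+180 shift [ -1.    2.  168.4] turn [-0.000e+00 -1.000e-01 -1.797e+02]
```

View pics/w1f.png

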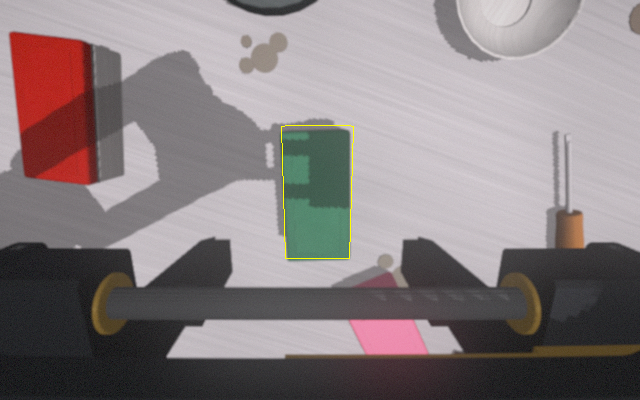

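The wrist view shows the green tin at (316,190) matching the fit. Descending.

Request:
arm_command:
  rows:
    - [[-2,2,50,0,0,0,88],[-2,2,100,0,0,0,88],[-2,2,135,0,0,0,88],[-2,2,155,0,0,0,88],[-2,2,168,0,0,0,88],[-2,2,168,0,0,0,70],[-2,2,168,0,0,0,50],[-2,2,168,0,0,0,50]]
  squeeze: 45

```text
time: 3.05
ee_pos: [0.4539, -0.2248, 0.0337]
eef_rot: [3.1, 0.501, 0.002]
force: [-1.4, -0.4, 2.1]
finger_gap: 0.701
```

Request:
arm_command:
  rows:
    - [[0,0,0,0,0,0,45],[0,0,0,0,0,0,45],[0,0,-10,0,0,0,45],[0,0,-40,0,0,0,45],[0,0,-80,0,0,0,45],[0,0,-120,0,0,0,45],[0,0,-140,0,0,0,45],[0,0,-140,0,0,0,45]]

```text
time: 4.05
ee_pos: [0.4543, -0.2249, 0.1747]
eef_rot: [3.098, 0.501, 0.004]
force: [-0.9, 0.3, -1.9]
finger_gap: 0.699
```

```bash
python3 go.py
```

```text
t 4.05 pos [ 0.4543 -0.2249  0.1747] xyaw 18.4 tool z [ 0.003 -0.003 -1.   ] q [-0.69  0.12  1.85  0.    1.17  0.56] F [-0.86  0.33 -1.89] M [-0.015 -0.031 -0.046] gap 61.6
```

Request:
arm_command:
  rows:
    - [[40,0,0,0,0,0,45],[-40,0,0,0,0,0,45],[-40,0,0,0,0,0,45],[40,0,0,0,0,0,45],[40,0,0,0,0,0,45],[40,0,0,0,0,0,45],[40,0,0,0,0,0,45]]

```text
time: 4.92
ee_pos: [0.4904, -0.2116, 0.1721]
eef_rot: [-3.101, -0.501, 0.002]
force: [-0.2, 0.3, -0.7]
finger_gap: 0.699
```

```bash
cat > rd.py <<'E'
from workcell import sensors,optics
import numpy as np
from scipy.spatial.transform import Rotation as Ro
a=[]
for i in range(4):
    s=sensors.state();R=Ro.from_rotvec(s["eef_rot"]).inv()
    a.append(np.r_[R.apply(s["wrist_torque"]),R.apply(s["force"])]);optics.capture("scene")
print(s["time"],"tool M,F mean",np.mean(a,0).round(3),"std",np.std(a,0).round(3),"pos",s["ee_pos"].round(3),"gap",s["finger_gap"]*88.1)
E
python3 rd.py
```

```text
5.075 tool M,F mean [-0.017  0.004  0.029 -0.41   0.017  1.218] std [0.04  0.028 0.031 0.409 0.333 0.31 ] pos [ 0.491 -0.212  0.173] gap 61.952946453960365
```

Request:
arm_command:
  rows:
    - [[-80,0,0,0,0,0,45],[-80,0,0,0,0,0,45],[0,0,0,0,0,0,45],[0,0,0,0,0,0,45],[-80,0,0,0,0,0,45],[-80,0,0,0,0,0,45],[-80,0,0,0,0,0,45],[-80,0,0,0,0,0,45]]

```text
time: 6.12
ee_pos: [0.4162, -0.2372, 0.1733]
eef_rot: [3.101, 0.5, 0.002]
force: [0.5, -0.1, -2.0]
finger_gap: 0.7
```

```bash
python3 rd.py
```

```text
6.275 tool M,F mean [-0.009  0.004 -0.017 -0.143  0.162  0.965] std [0.017 0.009 0.025 0.432 0.46  0.729] pos [ 0.416 -0.237  0.173] gap 61.44868036929784
```

Green is silent: the moment about y stays at 0.004 Nm at both ends. Putting it back down.

Request:
arm_command:
  rows:
    - [[40,0,20,0,0,0,45],[40,0,60,0,0,0,45],[40,0,100,0,0,0,45],[40,0,125,0,0,0,45],[40,0,135,0,0,0,45],[40,0,140,0,0,0,45],[40,0,140,0,0,0,45],[40,0,140,0,0,0,45]]

```text
time: 7.32
ee_pos: [0.4543, -0.2249, 0.0337]
eef_rot: [3.1, 0.501, 0.002]
force: [1.5, -0.8, 1.2]
finger_gap: 0.704
```

```bash
python3 go.py
```

```text
t 7.325 pos [ 0.4543 -0.2249  0.0337] xyaw 18.3 tool z [ 0.002 -0.001 -1.   ] q [-0.69  0.36  1.91  0.    0.87  0.56] F [ 1.53 -0.77  1.19] M [ 0.031 -0.141 -0.025] gap 62.0
```

Request:
arm_command:
  rows:
    - [[0,0,0,0,0,0,88],[0,0,0,0,0,0,88],[0,0,0,0,0,0,88],[0,0,-40,0,0,0,88],[0,0,-90,0,0,0,88],[0,0,-140,0,0,0,88],[0,0,-165,0,0,0,88],[0,0,-165,0,0,0,88]]

```text
time: 8.32
ee_pos: [0.4545, -0.2252, 0.1998]
eef_rot: [3.098, 0.5, 0.005]
force: [-0.2, -0.2, -0.6]
finger_gap: 0.998
```

```bash
python3 go.py .4563 .0218 .2 11.1
```

```text
t 8.325 pos [ 0.4545 -0.2252  0.1998] xyaw 18.3 tool z [ 0.004 -0.003 -1.   ] q [-0.69  0.09  1.83 -0.    1.22  0.56] F [-0.23 -0.16 -0.64] M [ 0.014 -0.051  0.017] gap 87.9
yaw+0 shift [  79.5 -233.9   -1. ] turn [ 0.2 -0.2  7.2]
yaw+180 shift [  79.5 -233.9   -1. ] turn [   0.2    0.3 -172.8]
```

Request:
arm_command:
  rows:
    - [[79,-234,0,0,0,7.2,88],[79,-234,0,0,0,7.2,88],[79,-234,0,0,0,7.2,88],[79,-234,0,0,0,7.2,88],[79,-234,0,0,0,7.2,88],[79,-234,0,0,0,7.2,88]]

```text
time: 9.07
ee_pos: [0.4541, 0.0227, 0.1964]
eef_rot: [-3.126, -0.307, 0.003]
force: [0.4, -0.2, -0.5]
finger_gap: 0.998
```

```bash
python3 go.py .4563 .0218 .032 11.1; python3 - <<'E'
from h import *
from workcell import sensors, optics
p=optics.camera_params("wrist");im=optics.capture("wrist")[:,:,::-1].copy()
for v in((.4563,.0218,11.1),(.4543,-.2249,18.3)):
  h=cv2.convexHull(proj(p,box(v[0],v[1],np.radians(v[2]))).astype(np.float32));cv2.polylines(im,[h.astype(np.int32)],True,(0,255,255),1)
cv2.imwrite("pics/w2f.png",im)
E
```

```text
t 9.075 pos [0.4541 0.0227 0.1964] xyaw 11.2 tool z [-0.002  0.    -1.   ] q [-0.21 -0.03  1.96 -0.    1.21  1.16] F [ 0.41 -0.2  -0.45] M [-0.003 -0.035 -0.033] gap 88.0
yaw+0 shift [  2.3   1.4 164.4] turn [-0.   0.1  0.1]
yaw+180 shift [  2.3   1.4 164.4] turn [  -0.2   -0.  -179.9]
```

View pics/w2f.png

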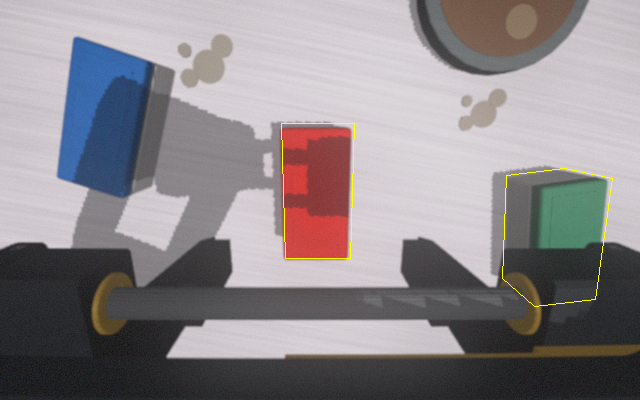

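Red (317,193) matches its fit and green stands lid up where I left it (570,215). Grasping red.

Request:
arm_command:
  rows:
    - [[1,1,50,0,0,0,88],[1,1,100,0,0,0,88],[1,1,135,0,0,0,88],[1,1,152,0,0,0,88],[1,1,163,0,0,0,88],[1,1,163,0,0,0,70],[1,1,163,0,0,0,45],[1,1,163,0,0,0,45]]
  squeeze: 45

```text
time: 10.12
ee_pos: [0.4565, 0.0219, 0.0355]
eef_rot: [3.127, 0.305, 0.002]
force: [-0.4, 0.6, 2.0]
finger_gap: 0.695
```

Request:
arm_command:
  rows:
    - [[0,0,0,0,0,0,45],[0,0,0,0,0,0,45],[0,0,-10,0,0,0,45],[0,0,-40,0,0,0,45],[0,0,-80,0,0,0,45],[0,0,-120,0,0,0,45],[0,0,-140,0,0,0,45],[0,0,-140,0,0,0,45]]

```text
time: 11.12
ee_pos: [0.4566, 0.0218, 0.1762]
eef_rot: [3.126, 0.305, 0.005]
force: [-0.6, -1.3, -4.3]
finger_gap: 0.698
```

```bash
python3 rd.py
```

```text
11.275 tool M,F mean [ 0.014  0.034  0.019 -0.251  0.427  4.471] std [0.02  0.021 0.021 0.571 0.448 0.375] pos [0.455 0.022 0.173] gap 61.745697179926125
```

Request:
arm_command:
  rows:
    - [[40,0,0,0,0,0,45],[-40,0,0,0,0,0,45],[-40,0,0,0,0,0,45],[40,0,0,0,0,0,45],[40,0,0,0,0,0,45],[40,0,0,0,0,0,45],[40,0,0,0,0,0,45]]

```text
time: 12.2
ee_pos: [0.4938, 0.0298, 0.1735]
eef_rot: [-3.126, -0.305, 0.005]
force: [-1.0, 0.4, -4.3]
finger_gap: 0.7
```

```bash
python3 rd.py
```

```text
12.35 tool M,F mean [ 0.000e+00  2.400e-02  4.000e-03 -5.000e-01 -6.000e-03  4.412e+00] std [0.024 0.016 0.008 0.366 0.37  0.229] pos [0.494 0.03  0.174] gap 61.28354004492996
```

Request:
arm_command:
  rows:
    - [[-80,0,0,0,0,0,45],[-80,0,0,0,0,0,45],[0,0,0,0,0,0,45],[0,0,0,0,0,0,45],[-80,0,0,0,0,0,45],[-80,0,0,0,0,0,45],[-80,0,0,0,0,0,45],[-80,0,0,0,0,0,45]]

```text
time: 13.4
ee_pos: [0.4177, 0.014, 0.1755]
eef_rot: [3.126, 0.304, 0.003]
force: [-0.3, 1.0, -4.8]
finger_gap: 0.702
```

```bash
python3 rd.py
```

```text
13.55 tool M,F mean [-1.000e-03  7.800e-02  1.000e-02 -1.020e-01 -1.590e-01  4.142e+00] std [0.015 0.013 0.018 0.138 0.625 0.468] pos [0.418 0.014 0.175] gap 61.51373026819068
```

Ambiguous: the weight suggests a ball (4.3 N), but the moment change is small. Shaking harder.

Request:
arm_command:
  rows:
    - [[60,0,0,0,0,0,45],[100,0,0,0,0,0,45],[40,0,0,0,0,0,45],[0,0,0,0,0,0,45],[60,0,0,0,0,0,45],[100,0,0,0,0,0,45],[100,0,0,0,0,0,45],[100,0,0,0,0,0,45]]

```text
time: 14.6
ee_pos: [0.5145, 0.0337, 0.1741]
eef_rot: [-3.126, -0.306, 0.002]
force: [-0.8, 0.0, -4.2]
finger_gap: 0.695
```

```bash
python3 rd.py
```

```text
14.75 tool M,F mean [ 4.600e-02 -6.600e-02 -2.000e-03 -2.300e-01 -8.400e-02  3.969e+00] std [0.032 0.01  0.006 0.557 0.219 0.2  ] pos [0.514 0.034 0.174] gap 61.85106894336408
```

Request:
arm_command:
  rows:
    - [[-60,0,0,0,0,0,45],[-100,0,0,0,0,0,45],[-40,0,0,0,0,0,45],[0,0,0,0,0,0,45],[-60,0,0,0,0,0,45],[-100,0,0,0,0,0,45],[-100,0,0,0,0,0,45],[-100,0,0,0,0,0,45]]

```text
time: 15.8
ee_pos: [0.4171, 0.0139, 0.1754]
eef_rot: [3.126, 0.304, 0.003]
force: [-6.9, -1.3, -2.3]
finger_gap: 0.7
```

```bash
python3 rd.py
```

```text
15.95 tool M,F mean [ 0.011 -0.102  0.012 -2.07   0.233  3.985] std [0.033 0.392 0.029 2.901 0.412 1.151] pos [0.418 0.014 0.175] gap 61.625532470439495
```

```bash
python3 rd.py
```

```text
16.15 tool M,F mean [ 0.036  0.07   0.009  0.04  -0.085  4.419] std [0.012 0.022 0.025 0.231 0.475 0.418] pos [0.417 0.014 0.175] gap 61.61783740876087
```

Request:
arm_command:
  rows:
    - [[60,0,0,0,0,0,45],[100,0,0,0,0,0,45],[100,0,0,0,0,0,45],[100,0,0,0,0,0,45],[100,0,0,0,0,0,45],[100,0,0,0,0,0,45]]

```text
time: 16.95
ee_pos: [0.5141, 0.0334, 0.1748]
eef_rot: [3.127, 0.305, -0.0]
force: [-0.0, -0.3, -4.6]
finger_gap: 0.696
```

```bash
python3 rd.py
```

```text
17.1 tool M,F mean [ 0.024 -0.064  0.01   0.326  0.388  4.611] std [0.017 0.016 0.032 0.377 0.521 0.259] pos [0.515 0.033 0.175] gap 61.79334600444058
```

Red rattles: the moment swings ±0.067 Nm and an impact was recorded. I'll refine the block position before moving.

```bash
python3 - <<'E'
from h import *
from workcell import optics
M=np.load("masks.npz")
for n in("scene","side"):
    p=optics.camera_params(n)
    r=fit([(p,M[f"block|{n}|0"])],lambda v:cyl(v[0],v[1],.15,.025),[[.67,-.1]],[.01,.01]);print(n,r.x,r.fun)
    ys,xs=np.nonzero(M[f"block|{n}|0"]);print(xs.min(),xs.max(),ys.min(),ys.max())
    im=cv2.imread(f"pics/{n}0.png")
    big=cv2.resize(im,None,fx=4,fy=4,interpolation=cv2.INTER_CUBIC)
    for x,c in((r.x,(0,255,0)),((.67,-.106),(0,255,255))):
        pts=((proj(p,cyl(*x,.15,.025))+.5)*4-.5).astype(np.float32)
        cv2.polylines(big,[cv2.convexHull(pts).astype(np.int32)],True,c,1)
    u,v=proj(p,[[.67,-.106,.02]])[0].astype(int)*4
    cv2.imwrite(f"pics/blk_{n}.png",big[v-130:v+130,u-150:u+150])
a=cv2.imread("pics/blk_scene.png");b=cv2.imread("pics/blk_side.png");cv2.imwrite("pics/blk.png",np.hstack([a,b]))
E
python3 go.py .67 -.106 .203 11.1
```

```text
scene [ 0.67019894 -0.10554488] 0.05911970115315901
304 348 232 272
side [ 0.66944787 -0.10650496] 0.05523944997629204
258 298 165 195
t 17.15 pos [0.5146 0.0334 0.1749] xyaw 11.1 tool z [ 0. -0. -1.] q [-0.17  0.14  1.83  0.    1.17  1.21] F [-0.03  0.53 -4.05] M [ 0.019  0.043 -0.038] gap 61.4
yaw+0 shift [125.5 166.8 -28. ] turn [ 0. -0.  0.]
yaw+180 shift [125.5 166.8 -28. ] turn [   0.    0. -180.]
```

View pics/blk.png

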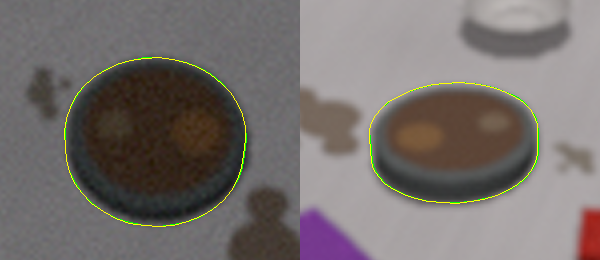

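Both cameras put the block at (0.670,-0.106). Moving there.

Request:
arm_command:
  rows:
    - [[10,13,-28,0,0,0,45],[32,43,-28,0,0,0,45],[60,80,-28,0,0,0,45],[88,117,-28,0,0,0,45],[110,146,-28,0,0,0,45],[121,161,-28,0,0,0,45],[125,167,-28,0,0,0,45],[125,167,-28,0,0,0,45]]

```text
time: 18.15
ee_pos: [0.6694, -0.1061, 0.2023]
eef_rot: [-3.126, -0.305, 0.001]
force: [-0.3, -0.1, -4.0]
finger_gap: 0.7
```

Request:
arm_command:
  rows:
    - [[0,0,0,0,0,0,45],[0,0,0,0,0,0,45],[0,0,0,0,0,0,45],[0,0,0,0,0,0,45],[0,0,0,0,0,0,45],[0,0,0,0,0,0,45],[0,0,0,0,0,0,45],[0,0,0,0,0,0,45]]

```text
time: 19.15
ee_pos: [0.6697, -0.1062, 0.2027]
eef_rot: [-3.127, -0.305, 0.0]
force: [-0.2, -0.4, -4.9]
finger_gap: 0.7
```

```bash
python3 go.py .67 -.106 .203 11.1; python3 rd.py; python3 - <<'E'
from h import *
from workcell import optics
out=[]
for n in("scene","side"):
    im=optics.capture(n)[:,:,::-1].copy();p=optics.camera_params(n)
    for X in(box(.67,-.106,np.radians(11.1),.168),box(.4543,-.2249,np.radians(18.3))):
        cv2.polylines(im,[cv2.convexHull(proj(p,X).astype(np.float32)).astype(np.int32)],True,(0,255,255),1)
    out.append(cv2.resize(im[90:290,190:430] if n=="scene" else im[60:260,190:430],None,fx=1.65,fy=1.65,interpolation=cv2.INTER_CUBIC))
cv2.imwrite("pics/end.png",np.hstack(out))
E
```

```text
t 19.15 pos [ 0.6697 -0.1062  0.2027] xyaw 11.1 tool z [-0.  0. -1.] q [-0.33  0.45  1.37 -0.    1.32  1.04] F [-0.2  -0.39 -4.89] M [ 0.011  0.052 -0.014] gap 61.6
yaw+0 shift [ 0.3 -0.1 -0.3] turn [-0.  0.  0.]
yaw+180 shift [ 0.3 -0.1 -0.3] turn [  -0.   -0. -180.]
19.3 tool M,F mean [ 0.017 -0.072  0.01   0.257  0.362  4.148] std [0.027 0.029 0.01  0.483 0.466 0.648] pos [ 0.67  -0.106  0.203] gap 61.492869643426744
```

View pics/end.png

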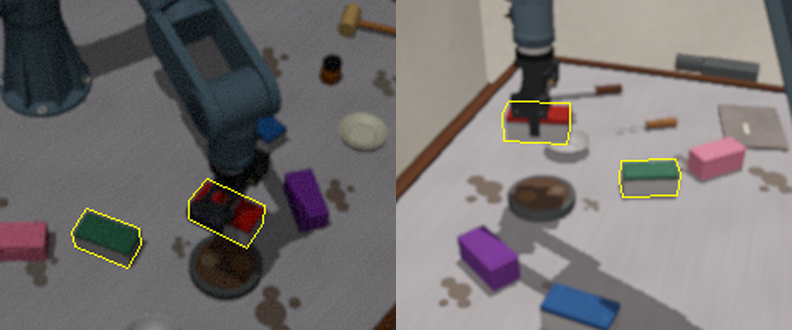

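The red tin is level, lid up, and matches the predicted pose over the block. Green stands lid up and the bystanders have not moved. Handing in.

```bash
python3 -c "
from workcell import finish_job
print(finish_job())"
```

```text
the job is handed in; nothing more can be done
None
```

The red tin is the one that rattles. I handed the job in at about 19.4 s with the arm holding it still, lid up, over the middle of the round block.

- **Green tin:** I lifted and shook it first. It was silent: the moment about its y axis was 0.004 N m at both ends of the shake, and it weighed only 1 to 2 N. It went back down lid up at its original spot, and the later pictures show it standing there.
- **Red tin:** The first, gentler shake was unclear, with a moment change of only about 0.05 N m. I shook it harder and felt a clear knock. After that the moment settled at about +0.07 or −0.07 N m depending on the end, a swing of about 0.13 N m. It weighs about 4.3 N.
- **Blue tin:** I never lifted it, because the ball was already found.
- **Final pose:** The tool centre is at (0.670, −0.106, 0.203), and both cameras put the block centre at (0.670, −0.106). The tin's underside is about 0.167 m above the bench, which is 14 cm above the block's top. I chose that height because "15 cm above" could be measured from the bench or from the block's top.
- **Last checks:** The tin is level, the grip is steady at 61.5 mm, and the final pictures match the expected outlines. I did not remeasure the saucer, dish, jar and screwdriver, but I never touched them, and they look unmoved where they show in the last pictures.

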